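Set the depth-stop collar of a stopper press with a setting gauge

ROBOT

A 6-joint arm with a two-finger parallel gripper is mounted at the origin on a cart in front of the work surface, level with it; the furniture and walls round the work are solid. World frame = base frame: x ahead of the robot, y to its left, z up, the work surface at z = 0. Lengths are in m, angles in rad, forces in N, time in s.
With the tool pointing down it reaches from about 0.275 to 0.85 m from the base axis. Payload 19 kg.
Tool frame: the origin (TCP) lies on the centre line of the jaws, within the pads' length; the fingertips stand 19 mm ahead of it and the grasp point (between the pads) is the TCP (arm.nose_length is the distance from the TCP to the fingertips, in m); z points along the fingers, y is the line along which they close (so a half turn about z gives the same grasp; the last joint's range is limited). The gripper opens to 85 mm and grips with 20 to 120 N. Pads are 22 mm wide; open, the fingers measure 114 mm over their backs; the gripper's body (76 mm by 85 mm) begins 54 mm behind the grasp point. The pads swing forward as they close: fully open they stand 13 mm farther back than shut.
Start: joints at [0.971, 0.15, 1.437, -0, 1.554, -0.134], TCP at [0.258, 0.514, 0.25] pointing down, gripper open.
Joint ranges: [-2.8, 2.8], [-0.68, 2.1], [0.12, 2.68], [-1.39, 4.53], [0.16, 2.79], [-2.81, 2.81]. Speed limits (rad/s): [1.89, 1.89, 2.22, 3.01, 3.01, 3.01].

INTERFACE

Orientations are given as a unit quaternion [x, y, z, w].
In Python, from station import arm gives the robot as it stands.
- The arm moves only by the shell command python3 -m jog 'ROWS'. ROWS is a JSON object of lists of equal length, an entry for each row: "linear": the shift along the tool's x, y, z in cm, a list of three; "spin": the turn about the tool's z in rad; "jaw": the finger opening in cm, from 0 to 8.54. A call has 1 to 20 rows; each row shifts and turns the commanded pose from where the row before left it, along the tool's axes as they then stand; what a row does not reach is not made up. A row lasts 1/8 s, in which the tool goes at most 62.5 mm and 10.7 degrees, less where a joint would pass 70% of its speed; a pose out of reach is approached as far as the arm can. A call with a gripper value outside its range is refused whole. The fingers move at their own pace and stop on an object; the grip force is fixed at half the most. Time passes only in rows, so rows that do not move let the fingers close. It gives the time, the measured TCP pose, the force, the opening and the grip force at its end, in the units of the state.
- arm.sense(): the state, without advancing time (a new reading comes with each control period).
- arm.snapshot(name): name is "side" or "top"; returns a dict with "pixels" (480x640x3 uint8, blue, green, red), "fov_y" (degrees; the focal length in pixels is half the picture's height over the tangent of half this angle, whatever the lens; pixels are square), "cx", "cy" (the principal point, pixels), "position" and "orientation" of the camera in the world. Camera axes: x right, y up, looking along -z (the intrinsics and any distortion apply to the point x, -y, -z); pixel columns grow to the right and rows downward; lengths in m; the calibration is good to about 2 mm. A picture is of the moment at which its call begins. There is no depth.
- arm.hand_in(): hands the job in; it is judged then, once.
The state is a dict: "t": time; "joint_positions": joint angles; "joint_vel": joint speeds; "joint_torque": joint torques, N m; "tcp_pos": TCP position; "tool_rot": TCP orientation; "contact_force": force on the tool from outside, world axes, zero at the start; "wrist_torque": the same for the moment, N m; "opening": opening from 0.0 (shut) to 1.0 (fully open); "grasp_force": force on a finger pad.
Only numpy, scipy, OpenCV 4.12 (cv2) and the standard library are available. Lean on these libraries where they do the work, as an engineer would, in place of code of your own. Each camera call takes 0.05 s, during which the arm holds its last target. There are 200 camera calls.

TASK

Set the depth stop of the stopper press with its horseshoe gauge: slide the gauge fully home round the threaded rod, flat on its seat under the knurled collar, and let go of it; then spin the collar down until its foot lightly nips the gauge, never hard. Let go of the collar, draw the gauge out and set it flat on the worktop clear of the press, leaving the stop at the gauge's height and the cup, bottle and slide box where they are.

Things in the scene. Friction and masses are not known exactly. Their poses are not given: they have to be found in the camera images.
- press: Fixed blue lever press that seats stoppers in tubes, base 245x124x11 mm. Origin: underside of the base, on the axis of the upright threaded rod (14 mm thick, top 105 mm above origin). +x: from the rod to the lever bracket (118 mm on), parked lever leaning back; the base's front edge is 80 mm before the rod. Gauge goes in from the front, moving along +x.
- seat (a point): Bright gauge seat on the press: point on the rod's axis at its top face, 12 mm above the press origin, same axes. The face runs 78 mm to the front of the rod, 47 mm wide between two guide rails 7 mm high that begin 44 mm in front of the rod; their mouths flare outward from there to 67 mm in front.
- stop: The depth stop on the rod. Origin: centre of its underside; press axes. Below a bright steel foot, 44 mm wide, 6 mm high, that travels without turning; on it the knurled brass collar, 36 mm wide, from 6 to 33 mm up, which turns. Its underside starts 5 to 10 mm above the gauge's height.
- collar (a point): Upper part of the knurled collar on the rod's axis, 27 mm above the stop's underside: grip here from above (the wider foot is 21 mm below). Right-hand thread: clockwise from above lowers it 20 mm a turn; drag 0.012 N m. Once the foot touches the gauge each N of nip adds about 0.0032 N m; 4 to 16 N is a light nip, over 20 N hard: under 0.1 rad past first touch.
- gauge: Loose bright horseshoe gauge, 94x44 mm, exactly 30 mm high, 0.22 to 0.36 kg. Origin: underside, on the slot's line, where the rod's axis is when fully home (slot end 7 mm behind). +x: to the open end; prong tips 22 mm ahead, back end 72 mm behind. Slot 18 mm wide. Faces slide easily (friction 0.25).
- gauge_tab (a point): Centre of the orange grip tab on top of the gauge's rear: 57 mm behind the gauge origin, 54 mm above its underside, same axes. Tab 26 mm along x, 14 mm across y (grip here from above), from 30 to 66 mm above the underside.
- cork_cup: Clear cup of corks, 68 mm wide, 88 mm high, loose. Origin: centre of its underside. Leave it alone.
- bottle: White reagent bottle, 60 mm wide, 140 mm high, loose. Origin: centre of its underside. Leave it alone.
- slide_box: Blue box of slides, 30x78x26 mm, loose. Origin: centre of its underside. Leave it alone.
Things that resemble listed ones, but are neither listed nor needed, are in the scene too. What is shaped like the gauge but red is not meant.

How it is judged:
On the way, in this order (a step that is already met when the one before it is completed fails the run):
1. the gauge is fully home round the rod, flat on the seat, and let go (horizontal distance between gauge and press below 0.004 m and z of gauge in the frame of press below 0.014 m and contact force between the fingers and gauge below 0.1 N), for 0.2 s.
2. the foot of the collar nips the gauge with at least 4 N (contact force between stop and gauge above 4 N and horizontal distance between gauge and press below 0.005 m), for 0.3 s.
At the end, for the whole second after the job is handed in: The underside of the stop's foot stands 30 mm (within 0.8 mm) above the seat; the gauge lies flat and still on the worktop, its origin more than 100 mm from the rod's axis, not touching the press (z of stop in the frame of press between 0.0412 and 0.0428 m and height (world z) of gauge below 0.004 m and angle between gauge's own z axis and vertical below 0.1 rad and horizontal distance between gauge and press above 0.1 m and linear speed of gauge below 0.02 m/s and contact force between gauge and press below 0.1 N).
It fails at once if the collar's foot presses the gauge with more than 20 N (contact force between stop and gauge above 20 N).
It fails at once if the cup, bottle or box is moved (distance of any of cork_cup, bottle, slide_box from where it was at the start of the episode above 0.02 m).
It also fails if it takes over 72 s, if anything falls off the work surface, if the arm or the gripper's body presses on something with over 40 N, if the wrist force passes 120 N, or if a joint passes its speed limit or range.

## Working session

There is one attempt and no reset: what is moved stays moved. The work goes in short steps, Python scripts to look and compute and a shell command to move; the robot and the scene stay as the last step left them, time stands still between calls to the robot, and variables do not carry over. Pictures are saved under pics/ and viewed, at most 10 in all, crops included, and the job is handed in when it is done.

```bash
ls; mkdir -p pics; python3 - <<'E'
from station import arm
import cv2,numpy as np
s=arm.sense();print({k:np.round(v,3).tolist() for k,v in s.items()})
for n in("top","side"):
    d=arm.snapshot(n);cv2.imwrite(f"pics/{n}0.png",d["pixels"]);print(n,{k:v for k,v in d.items() if k!="pixels"})
print(arm.nose_length)
E
```

```text
pics
{'t': 0.0, 'joint_positions': [0.971, 0.151, 1.438, 0.0, 1.554, -0.134], 'joint_vel': [-0.0, -0.0, 0.001, -0.001, 0.001, 0.0], 'joint_torque': [-0.001, -71.301, -57.089, -0.0, 0.008, 0.0], 'tcp_pos': [0.258, 0.514, 0.25], 'tool_rot': [0.231, 0.973, -0.001, -0.0], 'contact_force': [-0.205, 0.355, 0.027], 'wrist_torque': [-0.012, -0.024, -0.063], 'grasp_force': 0.0, 'opening': 1.002}
top {'fov_y': 52.289939869696205, 'cx': 332.9326067077015, 'cy': 238.3987342130637, 'position': array([ 0.4015222 , -0.07082585,  1.27941899]), 'orientation': array([-0.02969062,  0.03749738,  0.71209025, -0.70045691])}
side {'fov_y': 53.33822755078643, 'cx': 318.66174232301256, 'cy': 239.18095761573406, 'position': array([ 0.18287572, -0.93957779,  0.64922729]), 'orientation': array([ 0.48544353, -0.09141041, -0.15307213,  0.85589581])}
0.019
```

View pics/top0.png

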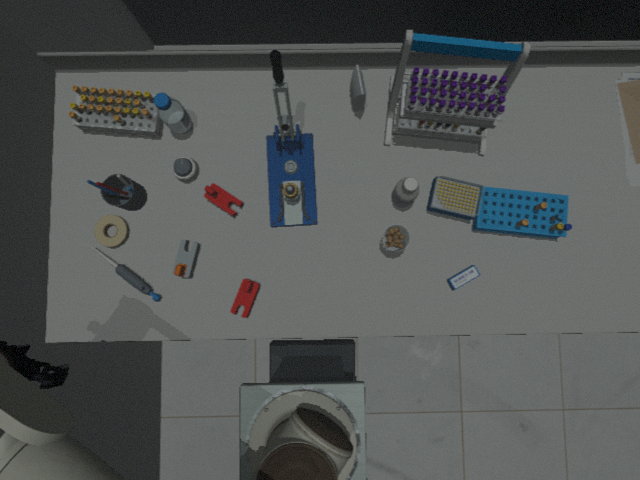

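View pics/side0.png

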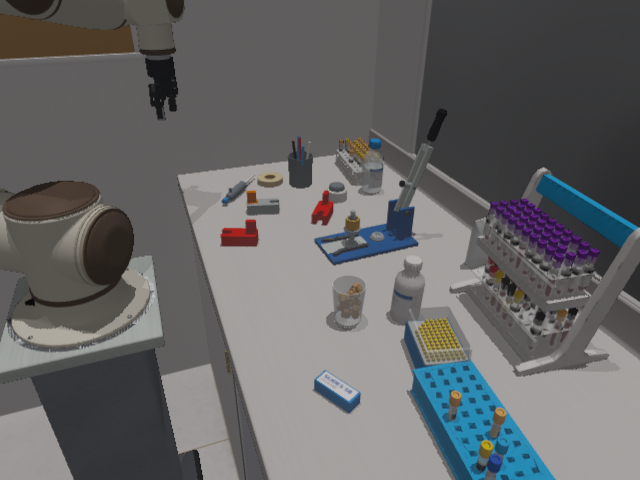

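The top view shows the gauge at about (187,258), with its tab at (181,270) and its prongs pointing up the image. The press rod is at about (291,190) and the base spans (267..316, 133..226). Next I'll zoom in.

```bash
cat > h.py <<'E'
import numpy as np,cv2
from station import arm
from scipy.spatial.transform import Rotation as R
def cam(d):
    f=240/np.tan(np.radians(d["fov_y"])/2);return f,R.from_quat(d["orientation"]).as_matrix(),np.array(d["position"])
def proj(d,P):
    f,M,p=cam(d);q=(np.atleast_2d(P)-p)@M
    return np.c_[d["cx"]+f*q[:,0]/-q[:,2],d["cy"]+f*q[:,1]/q[:,2]]
def atz(d,uv,z):
    f,M,p=cam(d);r=M@np.array([(uv[0]-d["cx"])/f,-(uv[1]-d["cy"])/f,-1]);return p+r*(z-p[2])/r[2]
def crop(d,u,v,w,h,k):
    return cv2.resize(d["pixels"][v:v+h,u:u+w],None,fx=k,fy=k,interpolation=cv2.INTER_CUBIC)
E
python3 - <<'E'
from h import *
import pickle
T,S=arm.snapshot("top"),arm.snapshot("side");pickle.dump((T,S),open("ts.pkl","wb"))
a=np.hstack([crop(T,165,232,50,50,8),crop(S,240,180,50,50,8)])
b=np.hstack([crop(T,250,125,80,110,3)[:300],np.zeros((300,30,3),np.uint8),crop(S,310,190,120,75,4)])
b=np.hstack([b,np.zeros((300,800-b.shape[1],3),np.uint8)]) if b.shape[1]<800 else b[:,:800]
img=np.vstack([a[:300],b]);img=cv2.convertScaleAbs(img,alpha=1.5);cv2.imwrite("pics/z1.png",img)
for n,d,(u,v,w,h) in(("T",T,(165,232,50,50)),("S",S,(240,180,50,50))):
    hs=cv2.cvtColor(d["pixels"][v:v+h,u:u+w],cv2.COLOR_BGR2HSV);m=cv2.inRange(hs,(3,130,60),(22,255,255));ys,xs=np.nonzero(m);print(n,len(xs),xs.mean()+u,ys.mean()+v)
    m=((hs[...,0]>80)|(hs[...,1]<40));
E
```

```text
T 74 179.35135135135135 269.0405405405405
S 99 251.62626262626262 196.59595959595958
```

View pics/z1.png

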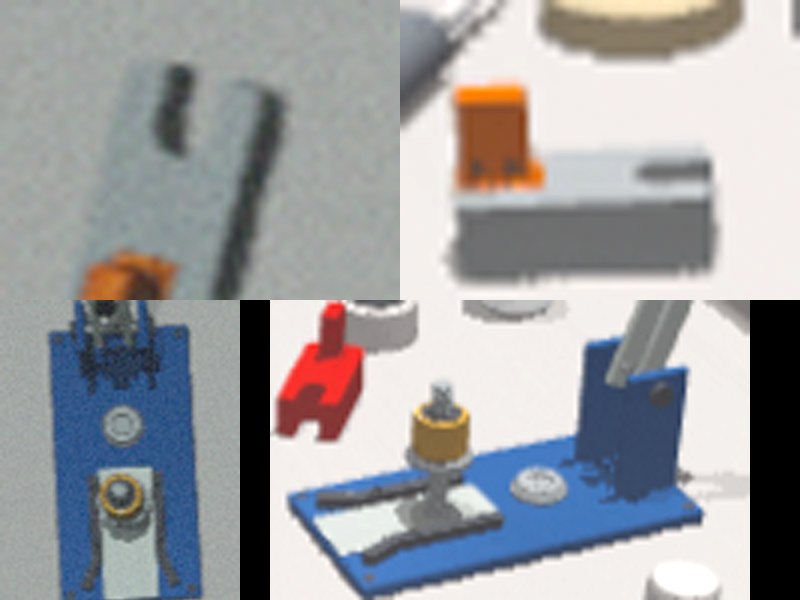

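```bash
cat > fit.py <<'E'
from h import *
import pickle
from scipy.optimize import least_squares
T,S=pickle.load(open("ts.pkl","rb"))
c=lambda px,py,u,v,k:(u+(px+.5)/k-.5,v+(py+.5)/k-.5)
g=[]
for P,p in (((22,22,30),(130,62)),((22,-22,30),(262,84))): g.append((T,P,c(*p,165,232,8)))
g.append((T,(-7,0,30),c(178,150,165,232,8)))
g.append((T,(-57,0,48),(179.6,269.3)))
for P,p in (((-72,-22,30),(54,208)),((22,-22,30),(312,181)),((22,-22,0),(312,274)),((-72,-22,0),(55,280)),((22,22,30),(308,150))): g.append((S,P,c(*p,240,180,8)))
pr=[]
for P,p in (((165,62,11),(50,33)),((165,-62,11),(188,27)),((0,0,105),(121,190))): pr.append((T,P,c(*p,250,125,3)))
for P,p in (((-80,62,11),(20,194)),((-80,-62,11),(95,288)),((165,-62,11),(431,214)),((0,0,105),(171,84))): pr.append((S,P,c(*p,310,190,4)))
pr+=[(T,(-80,62,11),(270.5,226)),(T,(-80,-62,11),(316.5,223))]
def fit(obs,x0):
    def f(x):
        r=[]
        for d,P,uv in obs:
            q=R.from_euler('z',x[2]).apply(np.array(P)/1000)+[x[0],x[1],0]
            r.append(proj(d,q)[0]-uv)
        return np.ravel(r)
    s=least_squares(f,x0,loss='soft_l1');print(np.round(s.x,4));print(np.round(f(s.x).reshape(-1,2),1).tolist());return s.x
G=fit(g,(.35,.25,0));Pp=fit(pr,(.5,0,0))
E
python3 fit.py
```

```text
[ 0.499   0.2869 -0.2293]
[[0.1, -0.4], [0.3, 0.5], [-0.2, 1.5], [0.1, 1.5], [-0.0, -0.7], [0.5, 1.1], [0.9, -1.4], [0.6, -0.4], [0.2, -1.7]]
[0.6375 0.018  0.0411]
[[-0.1, -0.2], [0.5, -0.7], [-0.1, 0.3], [-0.9, -1.2], [-0.2, -0.6], [1.7, -1.8], [0.8, -0.7], [-0.1, 0.9], [1.4, 1.2]]
```

```bash
cat > d.py <<'E'
# python3 d.py x y z [yaw of tool x]: residual in tool axes (cm) and spin (rad)
import sys
from h import *
def delta(t,yaw=None):
    s=arm.sense();M=R.from_quat(s["tool_rot"]).as_matrix();y=np.arctan2(M[1,0],M[0,0])
    a=y if yaw is None else yaw
    sp=-((a-y+np.pi/2)%np.pi-np.pi/2)
    M2=M@R.from_euler('z',sp).as_matrix()
    d=np.array(t)-s["tcp_pos"]
    print("tcp",np.round(s["tcp_pos"],4),"yaw",round(y,3),"spin",round(sp,3),"after-spin cm",np.round(M2.T@d*100,2),"F",np.round(s["contact_force"],1),"Tq",np.round(s["wrist_torque"],3),"op",round(s["opening"]*8.54,2),"grip",round(s["grasp_force"],1),"t",s["t"],"j6",round(s["joint_positions"][5],2))
if __name__=="__main__":
    v=list(map(float,sys.argv[1:]));delta(v[:3],v[3] if len(v)>3 else None)
E
python3 d.py .4435 .3 .056 -.229
```

```text
tcp [0.2582 0.5136 0.2499] yaw 2.676 spin -0.237 after-spin cm [-22.9  -16.58  19.4 ] F [-0.   0.2 -1.1] Tq [-0.004  0.044  0.033] op 8.55 grip 0.0 t 0.2 j6 -0.13
```

```bash
python3 -m jog '{"linear":[[0,0,0],[0,0,0],[-3.8,-2.76,0],[-3.8,-2.76,0],[-3.8,-2.76,0],[-3.8,-2.76,0],[-3.8,-2.76,0],[-3.9,-2.78,0],[0,0,4],[0,0,4],[0,0,4],[0,0,0]],"spin":[-0.12,-0.117,0,0,0,0,0,0,0,0,0,0],"jaw":[6,6,6,6,6,6,6,6,6,6,6,6]}'; python3 d.py .4435 .3 .056 -.229
python3 - <<'E'
from h import *
T,S=arm.snapshot("top"),arm.snapshot("side")
img=np.hstack([crop(T,150,215,80,80,5),crop(S,210,130,80,80,5)]);cv2.imwrite("pics/z2.png",cv2.convertScaleAbs(img,alpha=1.5))
E
```

```text
t: 1.7
tcp_pos: [0.4424, 0.2996, 0.128]
tool_rot: [0.114, 0.993, -0.001, -0.002]
contact_force: [-0.4, 0.6, 1.4]
opening: 0.698
grasp_force: 0.0
tcp [0.4424 0.2996 0.128 ] yaw 2.913 spin 0.0 after-spin cm [-0.12  0.08  7.2 ] F [-0.4  0.6  1.4] Tq [ 0.024 -0.017  0.019] op 5.96 grip 0.0 t 1.7 j6 -0.89
```

View pics/z2.png

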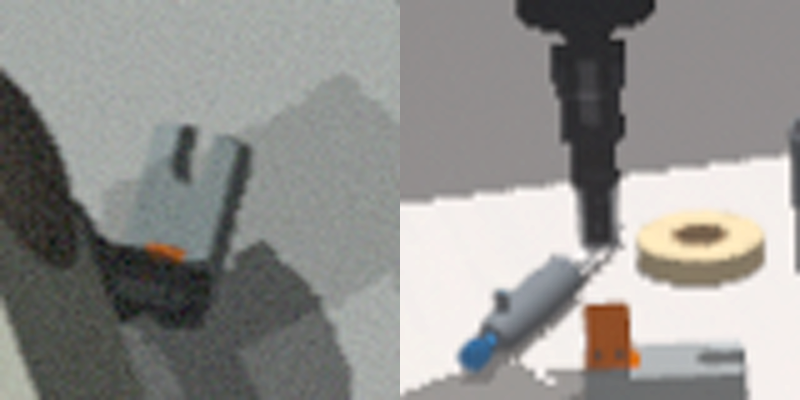

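The fingers are above the tab: in the side crop they span x 582–612 and the tab spans 585–630. I'll descend and grip.

```bash
python3 -m jog '{"linear":[[-0.2,0.08,2.5],[0,0,2.5],[0,0,1.5],[0,0,0.7],[0,0,0],[0,0,0],[0,0,0],[0,0,0],[0,0,0],[0,0,0],[0,0,0]],"spin":[0,0,0,0,0,0,0,0,0,0,0],"jaw":[6,6,6,6,6,0,0,0,0,0,0]}'; python3 d.py .4435 .3 .056 -.229
```

```text
t: 3.18
tcp_pos: [0.446, 0.3007, 0.0588]
tool_rot: [0.114, 0.993, 0.0, 0.0]
contact_force: [-1.0, -0.1, 5.7]
opening: 0.15
grasp_force: 59.4
tcp [0.446  0.3007 0.0588] yaw 2.913 spin 0.0 after-spin cm [ 0.23 -0.13  0.28] F [-1.  -0.1  5.7] Tq [-0.132  0.225 -0.03 ] op 1.28 grip 59.4 t 3.175 j6 -0.89
```

```bash
python3 -m jog '{"linear":[[0,0,-1],[0,0,-3],[0,0,-3],[0,0,-2.2],[0,0,0],[0,0,0]],"spin":[0,0,0,0,0,0],"jaw":[0,0,0,0,0,0]}'; python3 d.py .4706 .0111 .15 .041
```

```text
t: 3.92
tcp_pos: [0.4454, 0.3004, 0.1494]
tool_rot: [0.114, 0.993, -0.0, -0.001]
contact_force: [-0.2, 0.4, -3.2]
opening: 0.153
grasp_force: 58.9
tcp [0.4454 0.3004 0.1494] yaw 2.913 spin -0.27 after-spin cm [ -1.33 -29.01  -0.05] F [-0.2  0.4 -3.2] Tq [-0.031  0.112 -0.005] op 1.31 grip 58.9 t 3.925 j6 -0.89
```

```bash
python3 -m jog '{"linear":[[0,0,0],[0,0,0],[-0.2,-4,0],[-0.2,-5,0],[-0.2,-5,0],[-0.2,-5,0],[-0.2,-5,0],[-0.2,-4,0],[-0.13,-1,0],[0,0,2],[0,0,2],[0,0,0],[0,0,0]],"spin":[-0.135,-0.135,0,0,0,0,0,0,0,0,0,0,0],"jaw":[0,0,0,0,0,0,0,0,0,0,0,0,0]}'; python3 d.py .4706 .0111 .0728 .041
python3 - <<'E'
from h import *
import pickle
T,S=arm.snapshot("top"),arm.snapshot("side");pickle.dump((T,S),open("ts2.pkl","wb"))
img=np.vstack([np.hstack([crop(T,250,165,80,60,5),crop(S,260,210,80,60,5)]),np.hstack([crop(S,310,215,80,60,5),crop(T,250,210,80,60,5)])]);cv2.imwrite("pics/z3.png",cv2.convertScaleAbs(img,alpha=1.5))
E
```

```text
t: 5.55
tcp_pos: [0.4712, 0.0117, 0.1107]
tool_rot: [-0.021, 1.0, -0.0, -0.0]
contact_force: [1.3, 0.4, -1.5]
opening: 0.154
grasp_force: 59.3
tcp [0.4712 0.0117 0.1107] yaw -3.1 spin 0.001 after-spin cm [ 0.06 -0.06  3.79] F [ 1.3  0.4 -1.5] Tq [-0.004  0.016 -0.001] op 1.32 grip 59.3 t 5.55 j6 -1.75
```

View pics/z3.png

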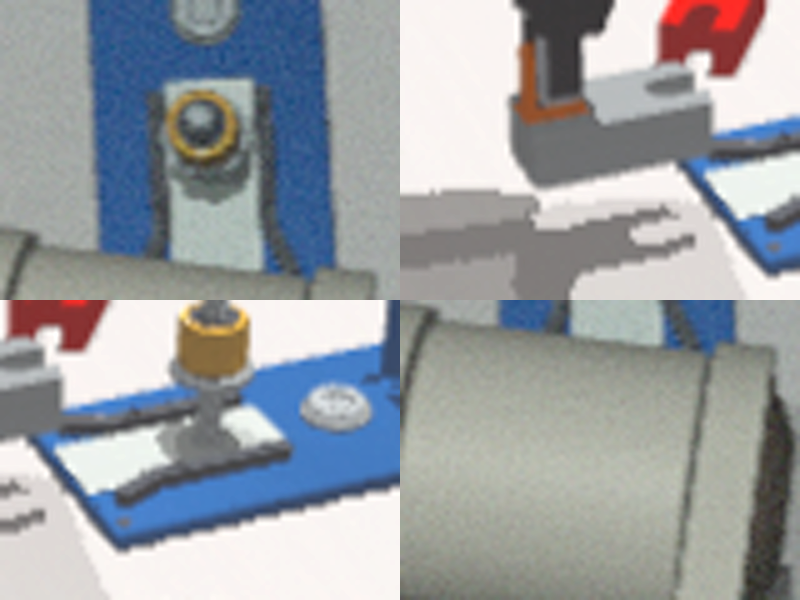

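The gauge is held level in front of the press. In the side view its near bottom rear corner is at about (288,247) full-frame and its tip at (322,240). The press seat's front corners are at (321,244) and (328,253). Next I'll fit where the gauge sits relative to the TCP.

```bash
cat > fit2.py <<'E'
from fit import *
T,S=pickle.load(open("ts2.pkl","rb"))
o=[]
for P,p in (((-72,-22,0),(142,187)),((22,-22,30),(312,92)),((22,-22,0),(312,150)),((-72,22,0),(113,150)),((-72,22,30),(113,97)),((22,22,30),(292,65))):
    o.append((S,(P[0],P[1],P[2]+52),c(*p,260,210,5)))
print("gauge held");G2=fit(o,(.53,.01,.04))
q=[x for x in pr if x[0] is not T]
for P,p in (((-78,-23.5,12),(90,193)),((-78,23.5,12),(53,148)),((-80,-62,11),(122,246))): q.append((S,P,c(*p,310,215,5)))
print("press");P2=fit(q,(.63,.018,.04))
tc=arm.sense()["tcp_pos"];r=R.from_euler('z',-.041).apply([G2[0]-tc[0],G2[1]-tc[1],0]);print("gauge-tcp press axes",r)
r=R.from_euler('z',-P2[2]).apply([*(G2-P2)[:2],0]);print("gauge-press",r)
E
python3 fit2.py
```

```text
[ 0.499   0.2869 -0.2293]
[[0.1, -0.4], [0.3, 0.5], [-0.2, 1.5], [0.1, 1.5], [-0.0, -0.7], [0.5, 1.1], [0.9, -1.4], [0.6, -0.4], [0.2, -1.7]]
[0.6375 0.018  0.0411]
[[-0.1, -0.2], [0.5, -0.7], [-0.1, 0.3], [-0.9, -1.2], [-0.2, -0.6], [1.7, -1.8], [0.8, -0.7], [-0.1, 0.9], [1.4, 1.2]]
gauge held
[0.5272 0.0103 0.0515]
[[-0.0, 0.8], [2.4, 1.2], [2.2, 0.3], [-0.5, -0.6], [-0.9, -0.7], [-0.9, -1.5]]
press
[0.6374 0.0172 0.0462]
[[-0.2, -0.0], [0.5, -0.8], [0.2, 0.4], [-0.9, -0.9], [0.1, -0.4], [1.8, -1.8], [0.8, -0.6], [0.4, 1.1], [1.9, 1.2], [0.1, -0.4], [0.0, -0.5], [-0.5, -2.6]]
gauge-tcp press axes [ 0.05573191 -0.00362023  0.        ]
gauge-press [-0.11037334 -0.00185283  0.        ]
```

```bash
python3 -m jog '{"linear":[[0,0.05,1.5],[0,0,1.5],[0,0,0.75],[0,0,0],[-1,0,0],[-1,0,0],[-0.5,0,0],[-0.5,0,0],[0,0,0]],"spin":[0,0,0,0,0,0,0,0,0],"jaw":[0,0,0,0,0,0,0,0,0]}'; python3 d.py .5806 .0157 .0718 .041
```

```text
t: 6.78
tcp_pos: [0.5012, 0.0131, 0.0727]
tool_rot: [-0.021, 1.0, -0.0, -0.0]
contact_force: [0.7, -0.9, -1.3]
opening: 0.152
grasp_force: 59.3
tcp [0.5012 0.0131 0.0727] yaw -3.1 spin 0.0 after-spin cm [-7.94 -0.07  0.09] F [ 0.7 -0.9 -1.3] Tq [-0.044  0.071 -0.013] op 1.3 grip 59.3 t 6.775 j6 -1.74
```

```bash
python3 -m jog '{"linear":[[-0.5,0,0],[-0.5,0,0],[-0.5,0,0],[-0.5,0,0],[0,0,0]],"spin":[0,0,0,0,0],"jaw":[0,0,0,0,0]}'; python3 d.py .5806 .0157 .0718 .041;  python3 -m jog '{"linear":[[-0.5,0,0],[-0.5,0,0],[-0.5,0,0],[-0.5,0,0],[0,0,0]],"spin":[0,0,0,0,0],"jaw":[0,0,0,0,0]}'; python3 d.py .5806 .0157 .0718 .041
```

```text
t: 7.4
tcp_pos: [0.5213, 0.014, 0.0727]
tool_rot: [-0.021, 1.0, 0.0, -0.0]
contact_force: [-0.0, 1.4, -1.5]
opening: 0.154
grasp_force: 59.3
tcp [0.5213 0.014  0.0727] yaw -3.1 spin 0.0 after-spin cm [-5.93 -0.08  0.09] F [-0.   1.4 -1.5] Tq [ 0.229 -0.004  0.07 ] op 1.32 grip 59.3 t 7.4 j6 -1.73
t: 8.02
tcp_pos: [0.5413, 0.0148, 0.0727]
tool_rot: [-0.021, 1.0, -0.0, 0.0]
contact_force: [0.7, 3.1, -2.3]
opening: 0.151
grasp_force: 59.3
tcp [0.5413 0.0148 0.0727] yaw -3.1 spin 0.0 after-spin cm [-3.93 -0.07  0.09] F [ 0.7  3.1 -2.3] Tq [ 0.368 -0.024  0.147] op 1.29 grip 59.3 t 8.025 j6 -1.73
```

```bash
python3 -m jog '{"linear":[[-0.5,0.05,0],[-0.5,0.05,0],[-0.5,0,0],[-0.5,0,0],[0,0,0]],"spin":[0,0,0,0,0],"jaw":[0,0,0,0,0]}'; python3 d.py .5806 .0157 .0718 .041;  python3 -m jog '{"linear":[[-0.4,0,0],[-0.4,0,0],[-0.3,0,0],[0,0,0]],"spin":[0,0,0,0],"jaw":[0,0,0,0]}'; python3 d.py .5806 .0157 .0718 .041
```

```text
t: 8.65
tcp_pos: [0.5612, 0.0166, 0.0727]
tool_rot: [-0.021, 1.0, -0.0, -0.0]
contact_force: [0.5, -0.0, -2.1]
opening: 0.151
grasp_force: 59.3
tcp [0.5612 0.0166 0.0727] yaw -3.1 spin 0.0 after-spin cm [-1.94 -0.17  0.09] F [ 0.5 -0.  -2.1] Tq [ 0.001  0.074 -0.009] op 1.29 grip 59.3 t 8.65 j6 -1.72
t: 9.15
tcp_pos: [0.5721, 0.017, 0.0728]
tool_rot: [-0.021, 1.0, -0.0, -0.0]
contact_force: [0.4, -0.3, -2.8]
opening: 0.152
grasp_force: 59.3
tcp [0.5721 0.017  0.0728] yaw -3.1 spin 0.0 after-spin cm [-0.85 -0.17  0.1 ] F [ 0.4 -0.3 -2.8] Tq [0.044 0.089 0.048] op 1.3 grip 59.3 t 9.15 j6 -1.72
```

```bash
python3 -m jog '{"linear":[[-0.2,0,0],[-0.2,0,0],[-0.2,0,0],[0,0,0]],"spin":[0,0,0,0],"jaw":[0,0,0,0]}'; python3 d.py .5806 .0157 .0718 .041;  python3 -m jog '{"linear":[[-0.15,0,0],[-0.15,0,0],[0,0,0]],"spin":[0,0,0],"jaw":[0,0,0]}'; python3 d.py .5806 .0157 .0718 .041
```

```text
t: 9.65
tcp_pos: [0.578, 0.0173, 0.0728]
tool_rot: [-0.021, 1.0, -0.0, -0.0]
contact_force: [0.2, -0.1, -3.0]
opening: 0.151
grasp_force: 59.3
tcp [0.578  0.0173 0.0728] yaw -3.1 spin 0.0 after-spin cm [-0.25 -0.17  0.1 ] F [ 0.2 -0.1 -3. ] Tq [-0.089  0.028  0.002] op 1.29 grip 59.3 t 9.65 j6 -1.72
t: 10.02
tcp_pos: [0.581, 0.0174, 0.0728]
tool_rot: [-0.021, 1.0, -0.0, -0.0]
contact_force: [-0.5, -0.6, -2.9]
opening: 0.149
grasp_force: 59.3
tcp [0.581  0.0174 0.0728] yaw -3.1 spin 0.0 after-spin cm [ 0.04 -0.17  0.1 ] F [-0.5 -0.6 -2.9] Tq [-0.01   0.047  0.026] op 1.27 grip 59.3 t 10.025 j6 -1.71
```

```bash
for i in 1 2 ; do python3 -m jog '{"linear":[[-0.1,0,0],[-0.1,0,0],[0,0,0]],"spin":[0,0,0],"jaw":[0,0,0]}' >/dev/null; python3 d.py .5806 .0157 .0718 .041;done
```

```text
tcp [0.5829 0.0175 0.0728] yaw -3.1 spin 0.0 after-spin cm [ 0.24 -0.17  0.1 ] F [ 0.2 -0.  -2.6] Tq [0.009 0.071 0.022] op 1.3 grip 59.3 t 10.4 j6 -1.71
tcp [0.5835 0.0176 0.0723] yaw -3.1 spin 0.0 after-spin cm [ 0.3  -0.18  0.05] F [-10.9  -0.6   1.2] Tq [-0.103  2.057 -0.049] op 1.28 grip 59.8 t 10.775 j6 -1.71
```

Slot end is on the rod (Fx −11 N). Ease off, then lower onto the seat.

```bash
for i in 1 2 3; do python3 -m jog '{"linear":[[0.03,0,0.05],[0,0,0]],"spin":[0,0],"jaw":[0,0]}' >/dev/null; python3 d.py .5806 .0157 .0718 .041;done
```

```text
tcp [0.5835 0.0176 0.0719] yaw -3.1 spin 0.0 after-spin cm [ 0.29 -0.18  0.01] F [-9.2  0.1 -0.2] Tq [-0.054  1.711  0.013] op 1.33 grip 59.8 t 11.025 j6 -1.71
tcp [0.5834 0.0176 0.0715] yaw -3.1 spin 0.0 after-spin cm [ 0.29 -0.18 -0.03] F [-7.8  0.  -1.3] Tq [-0.054  1.371  0.007] op 1.33 grip 59.7 t 11.275 j6 -1.71
tcp [0.5833 0.0176 0.0711] yaw -3.1 spin 0.0 after-spin cm [ 0.27 -0.18 -0.07] F [-6.   0.2  0.5] Tq [-0.03   1.155  0.035] op 1.3 grip 59.8 t 11.525 j6 -1.71
```

```bash
for i in 1 2; do python3 -m jog '{"linear":[[0.02,0,0.06],[0,0,0]],"spin":[0,0],"jaw":[0,0]}' >/dev/null; python3 d.py .5806 .0157 .0718 .041;done
```

```text
tcp [0.5832 0.0176 0.0709] yaw -3.1 spin 0.0 after-spin cm [ 0.27 -0.18 -0.09] F [-8.8  0.4  4.5] Tq [-0.018  1.328 -0.039] op 1.32 grip 60.5 t 11.775 j6 -1.71
tcp [0.5832 0.0176 0.0708] yaw -3.1 spin 0.0 after-spin cm [ 0.26 -0.18 -0.1 ] F [-11.2   0.1  12.2] Tq [ 0.029  1.678 -0.025] op 1.29 grip 61.5 t 12.025 j6 -1.71
```

```bash
python3 -m jog '{"linear":[[0,0,0],[0,0,0],[0,0,0],[0,0,-2],[0,0,-4],[0,0,-4],[3,0,-3],[4,0,-2],[4,0,0],[4,0,0],[0,0,0]],"spin":[0,0,0,0,0,0,0,0,0,0,0],"jaw":[4,4,4,4,4,5,5.5,5.5,5.5,5.5,5.5]}'
python3 - <<'E'
from h import *
import pickle
T,S=arm.snapshot("top"),arm.snapshot("side");pickle.dump((T,S),open("ts3.pkl","wb"))
img=np.hstack([crop(T,260,165,55,75,8)[:, :400],crop(S,315,200,50,75,8)]);cv2.imwrite("pics/z4.png",cv2.convertScaleAbs(img,alpha=1.5))
E
```

```text
t: 13.4
tcp_pos: [0.4321, 0.0114, 0.2206]
tool_rot: [-0.02, 1.0, -0.0, 0.001]
contact_force: [1.3, 0.4, 1.3]
opening: 0.646
grasp_force: 0.0
```

View pics/z4.png

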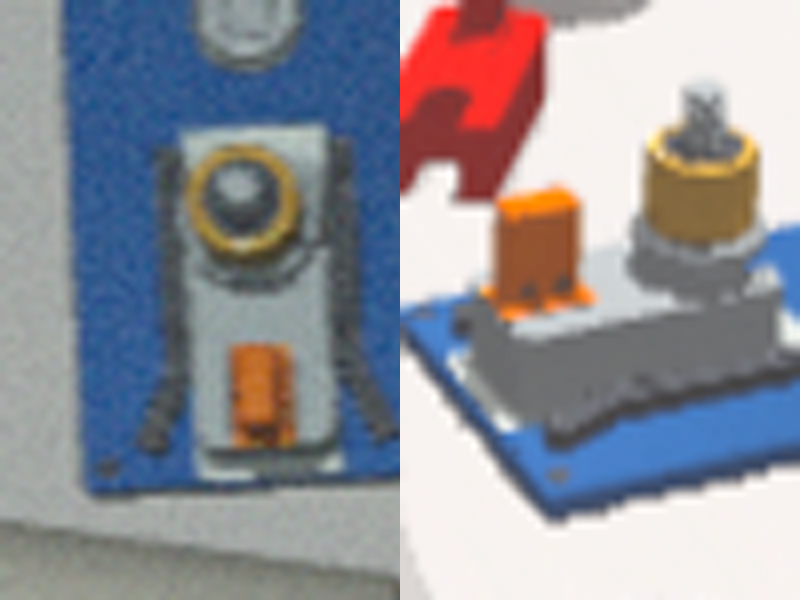

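The gauge is home between the rails. In the top crop the collar ring centre is at (243,200). In the side crop the collar top is at (702,145) and the rod top at (705,88).

```bash
python3 - <<'E'
from h import *
import pickle
from scipy.optimize import least_squares
T,S=pickle.load(open("ts3.pkl","rb"))
c=lambda px,py,u,v,k:np.array((u+(px+.5)/k-.5,v+(py+.5)/k-.5))
o=[(T,c(243,201,260,165,8),'c'),(T,c(238,185,260,165,8),'r'),(S,c(303,88,315,200,8),'r'),(S,c(302,147,315,200,8),'c')]
f=lambda x:np.ravel([proj(d,[x[0],x[1],x[2] if k=='c' else .105])[0]-uv for d,uv,k in o])
s=least_squares(f,(.638,.018,.083));print(np.round(s.x,4),np.round(s.fun,1),"stop z",s.x[2]-.033)
for z in(.105,):print(atz(T,o[1][1],z),atz(S,o[2][1],z))
print(atz(T,o[0][1],.083))
# tab top centre (z=.078) top and side
print(atz(T,c(258,375,260,165,8),.078),atz(S,c(138,205,315,200,8),.078))
E
python3 d.py .6385 .0185 .12 .041
```

```text
[0.6378 0.0194 0.0819] [ 0.1  0.4 -0.   0.5  0.6 -0.9  0.3 -0.1] stop z 0.04885945392712933
[0.63910579 0.01934208 0.105     ] [0.63444402 0.01530223 0.105     ]
[0.63850186 0.01952566 0.083     ]
[0.584731   0.01572982 0.078     ] [0.57723389 0.00828861 0.078     ]
tcp [0.4339 0.0113 0.2205] yaw -3.101 spin -0.0 after-spin cm [-20.46  -0.12  10.08] F [0.5 0.1 0.7] Tq [-0.024  0.017 -0.018] op 5.47 grip 0.0 t 13.5 j6 -1.76
```

```bash
python3 -m jog '{"linear":[[-4,0,0],[-5,0,0],[-5,0,1],[-4,0,2],[-2.43,0,2],[0,0,0],[0,0,0]],"spin":[0,0,0,0,0,0,0],"jaw":[5.5,5.5,5.5,5.5,5.5,5.5,5.5]}'; python3 d.py .638 .020 .078 .041
```

```text
t: 14.38
tcp_pos: [0.638, 0.0198, 0.1699]
tool_rot: [-0.021, 1.0, -0.0, -0.0]
contact_force: [0.3, 0.3, 0.2]
opening: 0.645
grasp_force: 0.0
tcp [0.638  0.0198 0.1699] yaw -3.1 spin 0.0 after-spin cm [-0.01  0.02  9.19] F [0.3 0.3 0.2] Tq [-0.011  0.026 -0.011] op 5.51 grip 0.0 t 14.375 j6 -1.7
```

```bash
python3 -m jog '{"linear":[[0,0.02,3],[0,0,3],[0,0,1.5],[0,0,1],[0,0,0.6],[0,0,0]],"spin":[0,0,0,0,0,0],"jaw":[5.5,5.5,5.5,5.5,5.5,5.5]}' >/dev/null; python3 d.py .638 .020 .078 .041
python3 -m jog '{"linear":[[0,0,0],[0,0,0],[0,0,0],[0,0,0],[0,0,0],[0,0,0]],"spin":[0,0,0,0,0,0],"jaw":[4,3.4,3.4,3.4,3.4,3.4]}' >/dev/null; python3 d.py .638 .020 .078 .041
```

```text
tcp [0.638  0.0199 0.0794] yaw -3.1 spin 0.0 after-spin cm [-0.    0.01  0.14] F [-0.7 -0.4 -0.3] Tq [-0.005 -0.015  0.002] op 5.5 grip 0.0 t 15.125 j6 -1.7
tcp [0.6382 0.0203 0.08  ] yaw -3.1 spin 0.0 after-spin cm [ 0.02 -0.03  0.2 ] F [-1.   2.7  5.6] Tq [ 0.477  0.239 -0.031] op 3.48 grip 38.2 t 15.875 j6 -1.7
```

```bash
cat > tq.py <<'E'
from h import *
a=[];b=[];f=[]
for i in range(12):
    s=arm.sense();a.append(s["wrist_torque"]);b.append(s["joint_torque"][5]);f.append(s["contact_force"]);arm.snapshot("side")
a=np.array(a);s=arm.sense();M=R.from_quat(s["tool_rot"]).as_matrix()
print("Tz %.4f +-%.4f j6tq %.4f +-%.4f"%(a[:,2].mean(),a[:,2].std()/len(a)**.5,np.mean(b),np.std(b)/len(b)**.5),"Txy",a[:,:2].mean(0).round(2),"F",np.mean(f,0).round(1),"tcp",np.round(s["tcp_pos"],4),"yaw",round(np.arctan2(M[1,0],M[0,0]),4),"t",s["t"],"grip",s["grasp_force"].__round__(1))
E
python3 tq.py
python3 -m jog '{"linear":[[0,0,0.048],[0,0,0.048],[0,0,0.048],[0,0,0.048],[0,0,0.048],[0,0,0.048],[0,0,0.048],[0,0,0.048]],"spin":[0.15,0.15,0.15,0.15,0.15,0.15,0.15,0.15],"jaw":[3.4,3.4,3.4,3.4,3.4,3.4,3.4,3.4]}' >/dev/null; python3 tq.py
```

```text
Tz -0.0503 +-0.0070 j6tq -0.0348 +-0.0000 Txy [0.45 0.2 ] F [-1.5  2.9  5. ] tcp [0.6382 0.0203 0.08  ] yaw -3.1003 t 16.475 grip 38.2
Tz -0.0337 +-0.0088 j6tq -0.1966 +-0.5147 Txy [-0.36  1.04] F [-5.3 -2.1  7.5] tcp [0.6378 0.0197 0.0762] yaw 1.9827 t 18.075 grip 38.4
```

```bash
sed -i 's/range(12)/range(8)/; s/np.mean(b),np.std(b)\/len(b)\*\*.5/np.median(b[4:]),np.std(b[4:])/; s/a\[:,2\].mean(),a\[:,2\].std()\/len(a)\*\*.5/a[2:,2].mean(),a[2:,2].std()\/2.4/' tq.py
python3 tq.py
python3 -m jog '{"linear":[[0,0,0.032],[0,0,0.032],[0,0,0.032],[0,0,0]],"spin":[0.1,0.1,0.1,0],"jaw":[3.4,3.4,3.4,3.4]}' >/dev/null; python3 tq.py
python3 -m jog '{"linear":[[0,0,0.032],[0,0,0.032],[0,0,0]],"spin":[0.1,0.1,0],"jaw":[3.4,3.4,3.4]}' >/dev/null; python3 tq.py
```

```text
Tz -0.0488 +-0.0139 j6tq -0.0356 +-0.0000 Txy [-0.36  1.04] F [-5.3 -1.9  7.7] tcp [0.6378 0.0197 0.0762] yaw 1.9828 t 18.475 grip 38.4
Tz -0.0324 +-0.0147 j6tq -0.0368 +-0.0027 Txy [-0.38  1.35] F [-7.3 -2.3  8.4] tcp [0.6376 0.0197 0.0752] yaw 1.6827 t 19.375 grip 38.5
Tz -0.0653 +-0.0093 j6tq -0.0386 +-0.0028 Txy [-0.33  1.54] F [-8.5 -2.1  8.9] tcp [0.6375 0.0197 0.0745] yaw 1.4827 t 20.15 grip 38.5
```

```bash
cat > q.py <<'E'
from h import *
s=arm.sense();M=R.from_quat(s["tool_rot"]).as_matrix()
print("j6 %.4f Tz %.3f"%(s["joint_torque"][5],s["wrist_torque"][2]),"F",np.round(s["contact_force"],1),"tcp",np.round(s["tcp_pos"],4),"yaw %.4f t %.2f"%(np.arctan2(M[1,0],M[0,0]),s["t"]))
E
python3 q.py
python3 -m jog '{"linear":[[0,-0.05,-0.05],[0,0,0],[0,0,0]],"spin":[0,0,0],"jaw":[3.4,3.4,3.4]}' >/dev/null; python3 q.py
python3 -m jog '{"linear":[[0,0,0.016],[0,0,0],[0,0,0]],"spin":[0.05,0,0],"jaw":[3.4,3.4,3.4]}' >/dev/null; python3 q.py
python3 -m jog '{"linear":[[0,0,0.016],[0,0,0],[0,0,0]],"spin":[0.05,0,0],"jaw":[3.4,3.4,3.4]}' >/dev/null; python3 q.py
```

```text
j6 -0.0393 Tz -0.029 F [-8.2 -1.2  8.7] tcp [0.6375 0.0197 0.0745] yaw 1.4827 t 20.15
j6 -0.0114 Tz -0.009 F [-5.2 -2.1  5.8] tcp [0.6374 0.0197 0.0746] yaw 1.4827 t 20.52
j6 -0.0039 Tz -0.030 F [-5.  -3.3  7.2] tcp [0.6373 0.0198 0.0744] yaw 1.4327 t 20.90
j6 -0.0044 Tz -0.018 F [-5.5 -4.   6.4] tcp [0.6373 0.0198 0.0742] yaw 1.3827 t 21.27
```

```bash

python3 -m jog '{"linear":[[0,-0.03,0.01],[0,0,0],[0,0,0]],"spin":[0.05,0,0],"jaw":[3.4,3.4,3.4]}' >/dev/null; python3 q.py
python3 -m jog '{"linear":[[0,0,0.01],[0,0,0],[0,0,0]],"spin":[0.05,0,0],"jaw":[3.4,3.4,3.4]}' >/dev/null; python3 q.py
```

```text
j6 0.0056 Tz -0.043 F [-2.3 -5.1  5.7] tcp [0.6372 0.0198 0.0741] yaw 1.3338 t 21.65
j6 -0.0027 Tz -0.018 F [-3.3 -4.2  5.8] tcp [0.6372 0.0198 0.074 ] yaw 1.2837 t 22.02
```

```bash

python3 -m jog '{"linear":[[0,0,0.016],[0,0,0],[0,0,0]],"spin":[0.05,0,0],"jaw":[3.4,3.4,3.4]}' >/dev/null; python3 tq.py
```

```text
Tz -0.0193 +-0.0110 j6tq -0.0333 +-0.0001 Txy [-0.69  0.58] F [-2.8 -4.   5.5] tcp [0.6372 0.0198 0.0738] yaw 1.2339 t 22.8 grip 38.4
```

```bash

python3 -m jog '{"linear":[[0,0,0.016],[0,0,0],[0,0,0]],"spin":[0.05,0,0],"jaw":[3.4,3.4,3.4]}' >/dev/null; python3 tq.py
```

```text
Tz -0.0371 +-0.0071 j6tq -0.0337 +-0.0001 Txy [-0.66  0.61] F [-3.2 -4.2  5.6] tcp [0.6371 0.0198 0.0737] yaw 1.1838 t 23.575 grip 38.4
```

```bash

python3 -m jog '{"linear":[[0,0,0.016],[0,0,0],[0,0,0]],"spin":[0.05,0,0],"jaw":[3.4,3.4,3.4]}' >/dev/null; python3 tq.py
```

```text
Tz -0.0402 +-0.0149 j6tq -0.0342 +-0.0001 Txy [-0.62  0.65] F [-3.5 -3.6  5.7] tcp [0.6371 0.0198 0.0735] yaw 1.1338 t 24.35 grip 38.4
```

```bash
cat >> tq.py <<'E'
import sys;sys.exit(abs(np.median(b[4:])+.035)>.006)
E
python3 -m jog '{"linear":[[0,0,0.016],[0,0,0],[0,0,0]],"spin":[0.05,0,0],"jaw":[3.4,3.4,3.4]}' >/dev/null; python3 tq.py && python3 -m jog '{"linear":[[0,0,0.016],[0,0,0],[0,0,0]],"spin":[0.05,0,0],"jaw":[3.4,3.4,3.4]}' >/dev/null && python3 tq.py && python3 -m jog '{"linear":[[0,0,0.016],[0,0,0],[0,0,0]],"spin":[0.05,0,0],"jaw":[3.4,3.4,3.4]}' >/dev/null && python3 tq.py && python3 -m jog '{"linear":[[0,0,0.016],[0,0,0],[0,0,0]],"spin":[0.05,0,0],"jaw":[3.4,3.4,3.4]}' >/dev/null && python3 tq.py
```

```text
Tz -0.0419 +-0.0093 j6tq -0.0345 +-0.0000 Txy [-0.61  0.67] F [-3.6 -3.9  6. ] tcp [0.6371 0.0198 0.0733] yaw 1.0838 t 25.125 grip 38.4False
```

```bash
sed -i 's/sys.exit(\(.*\))$/sys.exit(int(\1))/' tq.py
python3 -m jog '{"linear":[[0,0,0.016],[0,0,0],[0,0,0]],"spin":[0.05,0,0],"jaw":[3.4,3.4,3.4]}' >/dev/null; python3 tq.py && python3 -m jog '{"linear":[[0,0,0.016],[0,0,0],[0,0,0]],"spin":[0.05,0,0],"jaw":[3.4,3.4,3.4]}' >/dev/null && python3 tq.py && python3 -m jog '{"linear":[[0,0,0.016],[0,0,0],[0,0,0]],"spin":[0.05,0,0],"jaw":[3.4,3.4,3.4]}' >/dev/null && python3 tq.py && python3 -m jog '{"linear":[[0,0,0.016],[0,0,0],[0,0,0]],"spin":[0.05,0,0],"jaw":[3.4,3.4,3.4]}' >/dev/null && python3 tq.py
```

```text
Tz -0.0496 +-0.0079 j6tq -0.0349 +-0.0000 Txy [-0.57  0.73] F [-4.2 -3.7  5.8] tcp [0.6371 0.0199 0.0732] yaw 1.0338 t 25.9 grip 38.4
Tz -0.0100 +-0.0068 j6tq -0.0354 +-0.0001 Txy [-0.56  0.75] F [-4.2 -3.9  6.3] tcp [0.6371 0.0199 0.073 ] yaw 0.9838 t 26.675 grip 38.5
Tz -0.0391 +-0.0124 j6tq -0.0358 +-0.0002 Txy [-0.54  0.82] F [-4.2 -3.5  6.6] tcp [0.637  0.0199 0.0728] yaw 0.9339 t 27.45 grip 38.5
Tz -0.0503 +-0.0046 j6tq -0.0362 +-0.0001 Txy [-0.52  0.82] F [-4.6 -3.2  6.3] tcp [0.637  0.02   0.0727] yaw 0.8839 t 28.225 grip 38.5
```

```bash
sed -i 's/+.035)/+.0365)/' tq.py
python3 -m jog '{"linear":[[0,0,0.016],[0,0,0],[0,0,0]],"spin":[0.05,0,0],"jaw":[3.4,3.4,3.4]}' >/dev/null; python3 tq.py && python3 -m jog '{"linear":[[0,0,0.016],[0,0,0],[0,0,0]],"spin":[0.05,0,0],"jaw":[3.4,3.4,3.4]}' >/dev/null && python3 tq.py && python3 -m jog '{"linear":[[0,0,0.016],[0,0,0],[0,0,0]],"spin":[0.05,0,0],"jaw":[3.4,3.4,3.4]}' >/dev/null && python3 tq.py && python3 -m jog '{"linear":[[0,0,0.016],[0,0,0],[0,0,0]],"spin":[0.05,0,0],"jaw":[3.4,3.4,3.4]}' >/dev/null && python3 tq.py
```

```text
Tz -0.0385 +-0.0143 j6tq -0.0365 +-0.0001 Txy [-0.49  0.83] F [-5.1 -3.3  6.7] tcp [0.637  0.02   0.0725] yaw 0.8339 t 29.0 grip 38.5
Tz -0.0279 +-0.0065 j6tq -0.0369 +-0.0000 Txy [-0.44  0.9 ] F [-5.  -3.   6.8] tcp [0.637  0.02   0.0724] yaw 0.7839 t 29.775 grip 38.5
Tz -0.0330 +-0.0067 j6tq -0.0372 +-0.0002 Txy [-0.42  0.92] F [-5.3 -2.9  6.8] tcp [0.6369 0.02   0.0722] yaw 0.7339 t 30.55 grip 38.5
Tz -0.0184 +-0.0164 j6tq -0.0376 +-0.0000 Txy [-0.41  0.92] F [-5.3 -2.3  6.8] tcp [0.6369 0.02   0.072 ] yaw 0.6839 t 31.325 grip 38.5
```

```bash
python3 - <<'E'
from h import *
import pickle
S0=pickle.load(open("ts3.pkl","rb"))[1];S=arm.snapshot("side")
img=np.hstack([crop(S0,335,205,40,50,10),crop(S,335,205,40,50,10)]);cv2.imwrite("pics/z5.png",cv2.convertScaleAbs(img,alpha=1.5))
E
```

```text
(no output)
```

View pics/z5.png

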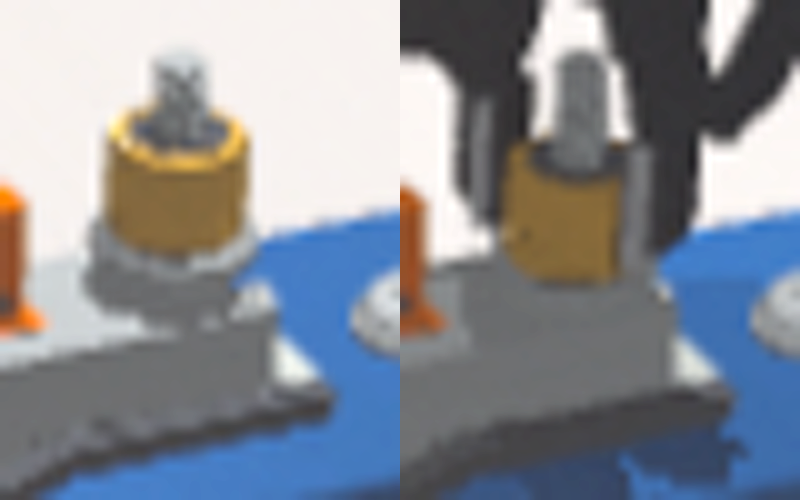

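The collar has come down about 8 mm and the foot is in shadow near the gauge, so this picture doesn't settle contact. I'll keep stepping down, using torque as the guard.

```bash
sed -i 's/+.0365)/+.038)/;s/>.006/>.004/' tq.py
python3 -m jog '{"linear":[[0,0,0.016],[0,0,0],[0,0,0]],"spin":[0.05,0,0],"jaw":[3.4,3.4,3.4]}' >/dev/null; python3 q.py; python3 tq.py && python3 -m jog '{"linear":[[0,0,0.016],[0,0,0],[0,0,0]],"spin":[0.05,0,0],"jaw":[3.4,3.4,3.4]}' >/dev/null && python3 q.py && python3 tq.py && python3 -m jog '{"linear":[[0,0,0.016],[0,0,0],[0,0,0]],"spin":[0.05,0,0],"jaw":[3.4,3.4,3.4]}' >/dev/null && python3 q.py && python3 tq.py && python3 -m jog '{"linear":[[0,0,0.016],[0,0,0],[0,0,0]],"spin":[0.05,0,0],"jaw":[3.4,3.4,3.4]}' >/dev/null && python3 q.py && python3 tq.py
```

```text
j6 -0.0078 Tz -0.073 F [-5.5 -2.4  6.4] tcp [0.6369 0.0201 0.0719] yaw 0.6339 t 31.75
Tz -0.0528 +-0.0071 j6tq -0.0379 +-0.0000 Txy [-0.36  0.94] F [-5.3 -2.4  6.7] tcp [0.6369 0.0201 0.0719] yaw 0.6339 t 32.15 grip 38.5
j6 -0.0081 Tz -0.064 F [-5.3 -1.5  7.7] tcp [0.6369 0.0201 0.0717] yaw 0.5839 t 32.52
Tz -0.0479 +-0.0081 j6tq -0.0382 +-0.0000 Txy [-0.31  0.97] F [-5.5 -2.1  7.4] tcp [0.6369 0.0201 0.0717] yaw 0.5839 t 32.925 grip 38.5
j6 -0.0083 Tz -0.003 F [-5.6 -2.7  8. ] tcp [0.6369 0.0201 0.0715] yaw 0.5339 t 33.30
Tz -0.0552 +-0.0174 j6tq -0.0385 +-0.0000 Txy [-0.29  1.  ] F [-5.4 -1.9  7.2] tcp [0.6369 0.0201 0.0716] yaw 0.5339 t 33.7 grip 38.6
j6 -0.0087 Tz -0.035 F [-6.  -2.5  8.1] tcp [0.6369 0.0202 0.0714] yaw 0.4840 t 34.08
Tz -0.0612 +-0.0133 j6tq -0.0388 +-0.0001 Txy [-0.27  1.  ] F [-5.8 -2.2  7.5] tcp [0.6369 0.0201 0.0714] yaw 0.484 t 34.475 grip 38.6
```

```bash
cat >> q.py <<'E'
import sys;sys.exit(int(abs(s["joint_torque"][5]+.0095)>.003))
E
J='true'
python3 -m jog '{"linear":[[0,0,0.016],[0,0,0],[0,0,0]],"spin":[0.05,0,0],"jaw":[3.4,3.4,3.4]}' >/dev/null; python3 q.py && python3 -m jog '{"linear":[[0,0,0.016],[0,0,0],[0,0,0]],"spin":[0.05,0,0],"jaw":[3.4,3.4,3.4]}' >/dev/null && python3 q.py && python3 -m jog '{"linear":[[0,0,0.016],[0,0,0],[0,0,0]],"spin":[0.05,0,0],"jaw":[3.4,3.4,3.4]}' >/dev/null && python3 q.py && python3 -m jog '{"linear":[[0,0,0.016],[0,0,0],[0,0,0]],"spin":[0.05,0,0],"jaw":[3.4,3.4,3.4]}' >/dev/null && python3 q.py
```

```text
j6 -0.0088 Tz -0.047 F [-6.1 -1.4  6.7] tcp [0.6369 0.0202 0.0712] yaw 0.4339 t 34.85
j6 -0.0092 Tz -0.070 F [-5.7 -0.9  7.4] tcp [0.6368 0.0202 0.071 ] yaw 0.3840 t 35.23
j6 -0.0093 Tz 0.035 F [-5.3 -1.3  7.7] tcp [0.6369 0.0202 0.0709] yaw 0.3339 t 35.60
j6 -0.0097 Tz -0.004 F [-5.5 -0.5  7.6] tcp [0.6369 0.0203 0.0707] yaw 0.2840 t 35.98
```

```bash
sed -i 's/+.0095)/+.0102)/' q.py
python3 -m jog '{"linear":[[0,0,0.016],[0,0,0],[0,0,0]],"spin":[0.05,0,0],"jaw":[3.4,3.4,3.4]}' >/dev/null; python3 q.py && python3 -m jog '{"linear":[[0,0,0.016],[0,0,0],[0,0,0]],"spin":[0.05,0,0],"jaw":[3.4,3.4,3.4]}' >/dev/null && python3 q.py && python3 -m jog '{"linear":[[0,0,0.016],[0,0,0],[0,0,0]],"spin":[0.05,0,0],"jaw":[3.4,3.4,3.4]}' >/dev/null && python3 q.py && python3 -m jog '{"linear":[[0,0,0.016],[0,0,0],[0,0,0]],"spin":[0.05,0,0],"jaw":[3.4,3.4,3.4]}' >/dev/null && python3 q.py
```

```text
j6 -0.0098 Tz 0.008 F [-6.8 -0.8  7.2] tcp [0.6368 0.0203 0.0706] yaw 0.2340 t 36.35
j6 -0.0099 Tz 0.000 F [-6.2 -1.   7.2] tcp [0.6368 0.0203 0.0704] yaw 0.1840 t 36.73
j6 -0.0069 Tz -0.014 F [-6.  -0.5  7.5] tcp [0.6368 0.0203 0.0703] yaw 0.1340 t 37.10
```

First deviation in torque: contact. Now the settled reading.

```bash
python3 tq.py; python3 -m jog '{"linear":[[0,0,0],[0,0,0],[0,0,0]],"spin":[0.02,0,0],"jaw":[3.4,3.4,3.4]}' >/dev/null; python3 q.py; python3 tq.py
```

```text
Tz -0.0429 +-0.0093 j6tq -0.0369 +-0.0000 Txy [0.02 1.06] F [-6.  -0.4  7.6] tcp [0.6368 0.0203 0.0703] yaw 0.134 t 37.5 grip 38.7
j6 -0.0147 Tz -0.050 F [-6.5  0.6  7.7] tcp [0.6368 0.0204 0.0703] yaw 0.1140 t 37.88Traceback (most recent call last):
  File "tq.py", line 4, in <module>
    s=arm.sense();a.append(s["wrist_torque"]);b.append(s["joint_torque"][5]);f.append(s["contact_force"]);arm.snapshot("side")
                                                                                                          ~~~~~~~~~~~~^^^^^^^^
ValueError: 200 camera calls are used up
```

Camera calls are used up, so I'll rely on torque with idle rows from here.

```bash
python3 -m jog '{"linear":[[0,0,0],[0,0,0],[0,0,0]],"spin":[0,0,0],"jaw":[3.4,3.4,3.4]}' >/dev/null; python3 q.py; python3 -m jog '{"linear":[[0,0,0],[0,0,0],[0,0,0],[0,0,0],[0,0,0],[0,0,0]],"spin":[0.02,0,0,0,0,0],"jaw":[3.4,3.4,3.4,3.4,3.4,3.4]}' >/dev/null; python3 q.py
```

```text
j6 -0.0266 Tz 0.009 F [-6.8 -0.2  7.1] tcp [0.6368 0.0203 0.0702] yaw 0.1140 t 38.50
j6 -0.0135 Tz 0.025 F [-5.4 -0.1  7.7] tcp [0.6368 0.0204 0.0702] yaw 0.0941 t 39.25
```

Settled torque rises by 0.0131 N m per 0.02 rad, which matches the expected stiffness. The nip is about 8 N and has held for over 0.5 s. Releasing the collar.

```bash
python3 -m jog '{"linear":[[0,0,0],[0,0,0],[0,0,0],[0,0,0],[0,0,0],[0,0,-3],[0,0,-4],[0,0,-3],[0,0,0]],"spin":[0,0,0,0,0,0,0,0,0],"jaw":[3.4,3.4,5.5,5.5,5.5,5.5,5.5,5.5,5.5]}'; python3 d.py .5832 .0176 .0715 .041
```

```text
t: 40.38
tcp_pos: [0.638, 0.0201, 0.1725]
tool_rot: [0.999, 0.047, 0.002, 0.0]
contact_force: [0.6, 0.5, -0.3]
opening: 0.643
grasp_force: 0.0
tcp [0.638  0.0201 0.1725] yaw 0.093 spin 0.052 after-spin cm [-5.53  0.02 10.08] F [ 0.6  0.5 -0.3] Tq [ 0.026  0.003 -0.052] op 5.49 grip 0.0 t 40.375 j6 1.39
```

```bash
python3 -m jog '{"linear":[[0,0,0],[-3,0,0],[-2.53,0.02,0],[0,0,3],[0,0,3],[0,0,2],[0,0,1],[0,0,0.9],[0,0,0]],"spin":[0.052,0,0,0,0,0,0,0,0],"jaw":[5,4,4,4,4,4,4,4,4]}'>/dev/null; python3 d.py .5832 .0176 .0715 .041
python3 -m jog '{"linear":[[0,0,0],[0,0,0],[0,0,0],[0,0,0],[0,0,0],[0,0,0]],"spin":[0,0,0,0,0,0],"jaw":[1.2,1.2,1.2,1.2,1.2,1.2]}'>/dev/null; python3 d.py .5832 .0176 .0715 .041
```

```text
tcp [0.5817 0.0176 0.0706] yaw 0.041 spin -0.0 after-spin cm [ 0.15  0.01 -0.09] F [ 0.  -0.4 -0.5] Tq [-0.011  0.004 -0.019] op 4.03 grip 0.0 t 41.5 j6 1.43
tcp [0.5821 0.0176 0.0717] yaw 0.041 spin -0.0 after-spin cm [ 0.11 -0.    0.02] F [-1.1 -0.2  5.5] Tq [-0.036  0.219 -0.033] op 1.31 grip 51.2 t 42.25 j6 1.43
```

```bash
python3 -m jog '{"linear":[[-0.2,0,-0.08],[-0.3,0,0],[-0.3,0,0],[-0.3,0,0]],"spin":[0,0,0,0],"jaw":[1.2,1.2,1.2,1.2]}'>/dev/null; python3 d.py .5832 .0176 .0715 .041
python3 -m jog '{"linear":[[-0.5,0,0],[-0.5,0,0],[-0.5,0,0],[-0.5,0,0],[-0.5,0,0],[-0.5,0,0]],"spin":[0,0,0,0,0,0],"jaw":[1.2,1.2,1.2,1.2,1.2,1.2]}'>/dev/null; python3 d.py .5832 .0176 .0715 .041
```

```text
tcp [0.5705 0.0172 0.0717] yaw 0.041 spin -0.0 after-spin cm [1.27 0.01 0.02] F [ 0.9 -0.2 -1.1] Tq [ 0.034 -0.225  0.018] op 1.3 grip 50.8 t 42.75 j6 1.43
tcp [0.5404 0.0159 0.0717] yaw 0.041 spin -0.0 after-spin cm [4.28 0.01 0.02] F [-0.1 -0.4 -2.1] Tq [ 0.022 -0.178 -0.06 ] op 1.31 grip 50.7 t 43.5 j6 1.42
```

```bash
python3 -m jog '{"linear":[[-1,0,0],[-2,0,0],[-2.5,0,0],[-2.5,0,0],[-3,0,0],[-1,0,0],[0,0,0.6],[0,0,0.4],[0,0,0]],"spin":[0,0,0,0,0,0,0,0,0],"jaw":[1.2,1.2,1.2,1.2,1.2,1.2,1.2,1.2,1.2]}'>/dev/null; python3 d.py .42 .011 .0597 .041
python3 -m jog '{"linear":[[0,0,0.1],[0,0,0.05],[0,0,0]],"spin":[0,0,0],"jaw":[1.2,1.2,1.2]}'>/dev/null; python3 d.py .42 .011 .0597 .041
```

```text
tcp [0.4211 0.0111 0.0612] yaw 0.041 spin -0.0 after-spin cm [-0.11  0.    0.15] F [-0.3  0.5 -1.2] Tq [-0.016  0.026 -0.014] op 1.29 grip 50.6 t 44.625 j6 1.37
tcp [0.4209 0.0111 0.0602] yaw 0.041 spin -0.0 after-spin cm [-0.09  0.    0.05] F [-0.4  0.1 -2.4] Tq [ 0.006  0.071 -0.016] op 1.32 grip 50.6 t 45.0 j6 1.37
```

```bash
python3 -m jog '{"linear":[[0,0,0.05],[0,0,0.05],[0,0,0]],"spin":[0,0,0],"jaw":[1.2,1.2,1.2]}'>/dev/null; python3 d.py .42 .011 .0597 .041

```

```text
tcp [0.4211 0.011  0.0597] yaw 0.041 spin -0.0 after-spin cm [-0.11 -0.    0.  ] F [-1.7  0.5  5.1] Tq [ 0.081  0.442 -0.035] op 1.28 grip 51.7 t 45.375 j6 1.37
```

On the worktop. Release, rise straight up and hand in.

```bash
python3 -m jog '{"linear":[[0,0,0],[0,0,0],[0,0,0],[0,0,0],[0,0,-2],[0,0,-4],[0,0,-4],[0,0,-4],[0,0,0],[0,0,0]],"spin":[0,0,0,0,0,0,0,0,0,0],"jaw":[4,4,4,4,4,4,4,4,4,4]}'; python3 -c "
from station import arm
print(arm.hand_in())"
```

```text
t: 46.62
tcp_pos: [0.4207, 0.0111, 0.1986]
tool_rot: [1.0, 0.02, -0.0, -0.0]
contact_force: [0.2, 0.3, -0.7]
opening: 0.469
grasp_force: 0.0
the job is handed in; nothing more can be done
None
```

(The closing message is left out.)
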